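# Let the propped case lid down gently

### The job

The lid of the grey instrument case on the workbench is propped open by a thin hinged stay. With closed fingers held under the front lip of the lid, push the stay over sideways (to the right as seen from the robot) so that it drops into the case, catch the falling lid on the outside of the fingers, and lower it fully shut without letting it slam. Do not grip or push down on the lid, do not open it farther, leave the board in the case and the things around it where they are, and finish with the hand clear.

Things in the scene. Friction and masses are not known exactly. Their poses are not given: they have to be found in the camera images.
- case: Grey open-topped steel instrument case, 140 (x) x 220 (y) x 130 mm high, walls 4 mm, fixed to the bench; its foam bed lies 84 mm up. Origin: centre of its underside. Its -x face is the front, towards the robot; +y is its left seen from the robot, z up. Place and yaw vary.
- lid (a joint): Hinge of the lid, rad: 0 = shut, grows as it opens; starts at about 0.62, leaning on the stay. The hinge line runs along the case's y at its x = +70, z = 131 mm. Only lightly damped: the lid (about 0.3 kg) slams in under a second if it loses its support. It stays shut by its own weight.
- lid_edge (a point): Middle of the lower front edge of the lid's lip, moving with the lid. The underside is a flat plate 3 mm thick, 224 mm wide, 176 mm from hinge line to this edge; shut, the lip overhangs the case front by 36 mm at z = 131 mm. The grey skin on top, 4 mm thick, ends 38 mm short of the edge and must not be touched while the lid is open.
- stay (a joint): Hinge of the stay, rad: 0 = upright, propping the lid (leaning 4 degrees to the case's left against a stop); grows as it swings to the case's right (-y); 1.62 = lying flat in the case just below the rim, along the front wall. A light sideways push (a few N) moves it; some 15 degrees over, the lid's weight throws it over and it falls flat by itself.
- stay_tip (a point): Centre of the stay's round nylon tip (12 mm across). Upright, it touches the underside of the lid about 23 mm in from the lip's edge and 72 mm left of the lid's middle. The stay is a straight steel rod 8 mm thick, 97 mm from pivot to tip.
- stay_pivot (a point): Pivot of the stay, fixed in the case just inside the front wall: case frame x = -58, y = +65, z = 118 mm. The axis runs along the case's x.
- tall_capacitor: Loose black upright capacitor, 40 mm across, 51 mm high, bystander to the left of the case. Origin: centre of its underside.
- tape: Loose roll of black tape, 58 mm across, 19 mm high, lying flat to the left of the case, bystander. Origin: centre of its underside.
- flux: Loose yellow tin, 52 mm across, 21 mm high, to the right in front of the case, bystander. Origin: centre of its underside.
- case_board: Loose blue circuit board, 60 x 70 mm, 20 mm high with its parts, lying on the foam in the case behind the stay; bystander. Origin: centre of its underside.

How it is judged:
On the way:
1. the stay is pushed over and the lid, still well open, rests on the fingers (value of joint stay above 0.7 rad and value of joint lid above 0.2 rad and contact force between lid and the fingers above 0.3 N), for 0.2 s.
At the end, for the whole second after the job is handed in: The lid is fully shut (hinge below 0.02 rad, about 3.5 mm at the lip), the stay lies flat inside the case (above 1.45 rad) and the capacitor, tape roll, tin and circuit board lie at rest within 20 mm of where they were (value of joint lid below 0.02 rad and value of joint stay above 1.45 rad and linear speed of each of tall_capacitor, tape, flux, case_board below 0.02 m/s and distance of each of tall_capacitor, tape, flux, case_board from where it was at the start of the episode below 0.02 m); the robot touches nothing.
It fails at once if the lid slams: it turns faster than 1.2 rad/s (0.2 m/s at the lip) while less than 0.3 rad open (value of joint lid below 0.3 rad and velocity of joint lid below -1.2 rad/s).
It fails at once if the lid is lifted farther open (above 0.85 rad) (value of joint lid above 0.85 rad).
It fails at once if the lid is gripped or pushed down by its upper skin while open (value of joint lid above 0.1 rad and contact force between lid_c1 and the fingers above 2 N).
It fails at once if a bystander is knocked, lifted or carried (moved over 20 mm) (distance of any of tall_capacitor, tape, flux, case_board from where it was at the start of the episode above 0.02 m).
It also fails if it takes over 42 s, if anything falls off the work surface, if the arm or the gripper's body presses on something with over 40 N, if the wrist force passes 120 N, or if a joint passes its speed limit or range.

### The arm

A 6-joint arm with a two-finger parallel gripper is mounted at the origin on a cart in front of the work surface, level with it; the furniture and walls round the work are solid. World frame = base frame: x ahead of the robot, y to its left, z up, the work surface at z = 0. Lengths are in m, angles in rad, forces in N, time in s.
With the tool pointing down it reaches from about 0.35 to 0.975 m from the base axis. Payload 4.9 kg.
Tool frame: the origin (TCP) lies at the very end of the fingers, on their centre line; the grasp point (between the pads) lies 19 mm behind it; z points along the fingers, y is the line along which they close (so a half turn about z gives the same grasp; the last joint's range is limited). The gripper opens to 85 mm and grips with 20 to 120 N. Pads are 22 mm wide; open, the fingers measure 114 mm over their backs; the gripper's body (76 mm by 85 mm) begins 54 mm behind the grasp point. The pads swing forward as they close: fully open they stand 13 mm farther back than shut.
Start: joints at [-1.296, 0.053, 1.613, -0, 1.476, -0.119], TCP at [0.24, -0.577, 0.231] pointing down, gripper open.
Joint ranges: [-3.01, 3.01], [-1.01, 2.22], [0.06, 2.58], [-1.02, 4.17], [0.09, 2.62], [-3.14, 3.14]. Speed limits (rad/s): [2.57, 2.57, 3.14, 3.14, 3.14, 3.14].

### API

Orientations are given as a unit quaternion [w, x, y, z].
In Python, from plant import manip, vision, order gives the robot as it stands.
- The arm moves only by the tool play_rows, never from a script. Its argument "steps" is a list that holds one entry, the list of rows, each a list of 6 numbers: the shift along the tool's x, y, z in mm, then the turn, a rotation vector about the tool's x, y, z in degrees. A call has 1 to 12 rows; each row is the pose to reach, as a shift and turn from the pose commanded when the call began, along the tool's axes at that moment; what a row does not reach only later rows make up. A row lasts 1/12 s, in which the tool goes at most 41.7 mm and 7.16 degrees, less where a joint would pass 70% of its speed; a pose out of reach is approached as far as the arm can. A call with a gripper value outside its range is refused whole. "claw" is the gripper's target within -1 to 1 (fully open at 1, half-way at 0, shut at -1), set as the call begins (left out, the last holds). The fingers move at their own pace and stop on an object; the grip force is fixed at half the most. Time passes only in rows, so rows that repeat a pose let the fingers close. It gives the time, the measured TCP pose, the force, the opening and the grip force at its end, in the units of the state.
- manip.state(): the state, without advancing time (a new reading comes with each control period).
- vision.grab_frame(name): name is "side" or "top"; returns (picture, depth): 420x560x3 uint8, blue, green, red; 420x560 float32, m along the optical axis (not along the pixel's ray), 0 where there is no reading.
- vision.camera_info(name): a dict with "K" (3x3 intrinsics, pixels), "eye" and "orientation" of the camera in the world. Camera axes: x right, y down, z forward; pixel columns grow to the right and rows downward; lengths in m; the calibration is good to about 2 mm. A picture is of the moment at which its call begins. camera_info takes no time and is no camera call.
- order.job_done(): hands the job in; it is judged then, once.
The state is a dict: "time": time; "joint_pos": joint angles; "joint_vel": joint speeds; "joint_efforts": joint torques, N m; "tool_pos": TCP position; "tool_rot": TCP orientation; "contact_force": force on the tool from outside, world axes, zero at the start; "ft_torque": the same for the moment, N m; "gripper_width": opening from 0.0 (shut) to 1.0 (fully open); "grasp_force": force on a finger pad.
Only numpy, scipy, OpenCV 4.12 (cv2) and the standard library are available. Lean on these libraries where they do the work, as an engineer would, in place of code of your own. Each camera call takes 0.05 s, during which the arm holds its last target. There are 200 camera calls.

## Working session

There is one attempt and no reset: what is moved stays moved. The work goes in short steps, Python scripts to look and compute and a tool call to move; the robot and the scene stay as the last step left them, time stands still between calls to the robot, and variables do not carry over. Pictures are saved under pics/ and viewed, at most 10 in all, crops included, and the job is handed in when it is done.

Besides the shell and the picture viewer there is one more tool, called as name(argument=value, ...), one argument or row to a line, values as JSON. play_rows: Moves the arm, as the interface text tells. Its arguments: {"type":"object","properties":{"steps":{"type":"array"},"claw":{"type":"number"}},"required":["steps"]}

```bash
ls; mkdir -p pics; python3 - <<'E'
from plant import manip, vision
import cv2, numpy as np
print(manip.state())
for n in("side","top"):
    p,d=vision.grab_frame(n); cv2.imwrite(f"pics/{n}0.png",p); np.savez(f"{n}0.npz",p=p,d=d)
    print(n,vision.camera_info(n))
E
```

```text
pics
{'time': 0.0, 'joint_pos': array([-1.29599942e+00,  5.33657205e-02,  1.61432220e+00, -2.74122323e-05,
        1.47598889e+00, -1.19014408e-01]), 'joint_vel': array([-0.0002821 , -0.00022662, -0.00053837, -0.00191892, -0.00012732,
       -0.0006565 ]), 'joint_efforts': array([ 1.62803288e-03, -3.93684518e+01, -3.70173132e+01, -7.60825259e-06,
        7.10872919e-03, -9.52325706e-06]), 'tool_pos': array([ 0.23963119, -0.5765509 ,  0.23004068]), 'tool_rot': array([-1.03785798e-03,  9.80675846e-01,  1.95636905e-01, -9.46886376e-05]), 'contact_force': array([-0.41239699,  0.64140766, -0.47084615]), 'ft_torque': array([0.03787309, 0.03191547, 0.06863181]), 'grasp_force': 0.0, 'gripper_width': 0.99709907152077}
side {'K': array([[421.26132425,   0.        , 279.45251541],
       [  0.        , 421.26132425, 204.43847408],
       [  0.        ,   0.        ,   1.        ]]), 'eye': array([0.00921138, 0.35325609, 0.94483743]), 'orientation': array([ 0.18499826, -0.63883441,  0.71408332, -0.21852059])}
top {'K': array([[380.94716895,   0.        , 275.89430513],
       [  0.        , 380.94716895, 215.88573083],
       [  0.        ,   0.        ,   1.        ]]), 'eye': array([0.38343451, 0.25446363, 1.02910451]), 'orientation': array([-0.05485817,  0.71018695, -0.70033023,  0.04650429])}
```

View pics/side0.png

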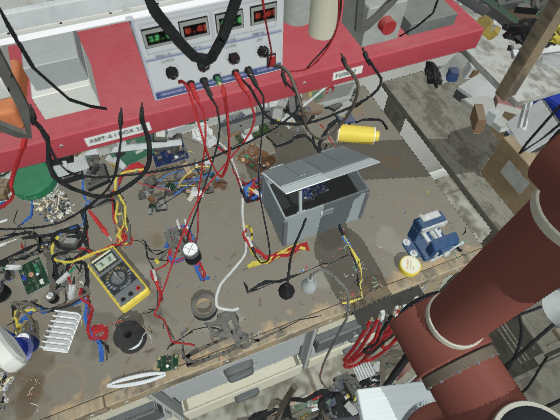

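View pics/top0.png

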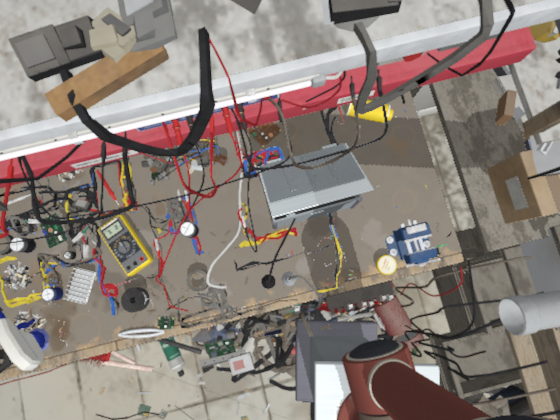

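The side view shows the case at about (315,205) with its lid propped open, the flux tin at (408,265), the capacitor at (190,255) and tape at (130,335). In the top view the lid is at (315,185) and the tin at (387,265). Next I'll enlarge the case and deproject the depth.

```bash
cat > h.py <<'E'
import numpy as np, cv2
from scipy.spatial.transform import Rotation as R
from plant import manip, vision
def cam(n):
    c=vision.camera_info(n); q=c["orientation"]
    return c["K"],np.array(c["eye"]),R.from_quat([q[1],q[2],q[3],q[0]]).as_matrix()
def cloud(n,d):
    K,e,M=cam(n); v,u=np.mgrid[:d.shape[0],:d.shape[1]]
    P=np.stack([(u-K[0,2])/K[0,0]*d,(v-K[1,2])/K[1,1]*d,d],-1)
    return P@M.T+e
def proj(n,X):
    K,e,M=cam(n); p=(np.atleast_2d(X)-e)@M; return p[:,:2]/p[:,2:]*K[0,0]+K[:2,2]
E
python3 - <<'E'
from h import *
s=np.load("side0.npz");t=np.load("top0.npz")
a=cv2.resize(s["p"][145:250,250:390],None,fx=5.7,fy=5.7,interpolation=cv2.INTER_CUBIC); cv2.imwrite("pics/sc.png",a)
a=cv2.resize(t["p"][135:230,250:385],None,fx=5.9,fy=5.9,interpolation=cv2.INTER_CUBIC); cv2.imwrite("pics/tc.png",a)
for n,f in(("side",s),("top",t)):
    C=cloud(n,f["d"])
    pts={"side":[(315,175),(290,180),(340,165),(300,215),(340,215),(408,265),(190,255),(130,335),(300,240)],"top":[(315,185),(280,185),(350,180),(387,265),(188,228),(134,300),(268,281),(250,240)]}[n]
    for u,v in pts: print(n,u,v,C[v,u].round(3))
E
```

```text
side 315 175 [0.553 0.201 0.214]
side 290 180 [0.548 0.256 0.209]
side 340 165 [0.573 0.142 0.215]
side 300 215 [0.511 0.235 0.121]
side 340 215 [0.542 0.125 0.051]
side 408 265 [ 0.404 -0.018  0.02 ]
side 190 255 [0.472 0.497 0.05 ]
side 130 335 [0.312 0.635 0.007]
side 300 240 [0.51  0.228 0.001]
top 315 185 [0.572 0.18  0.207]
top 280 185 [0.575 0.257 0.19 ]
top 350 180 [0.582 0.105 0.218]
top 387 265 [ 0.403 -0.026  0.018]
top 188 228 [0.49  0.495 0.049]
top 134 300 [0.302 0.639 0.005]
top 268 281 [0.359 0.283 0.109]
top 250 240 [0.465 0.336 0.005]
```

View pics/sc.png

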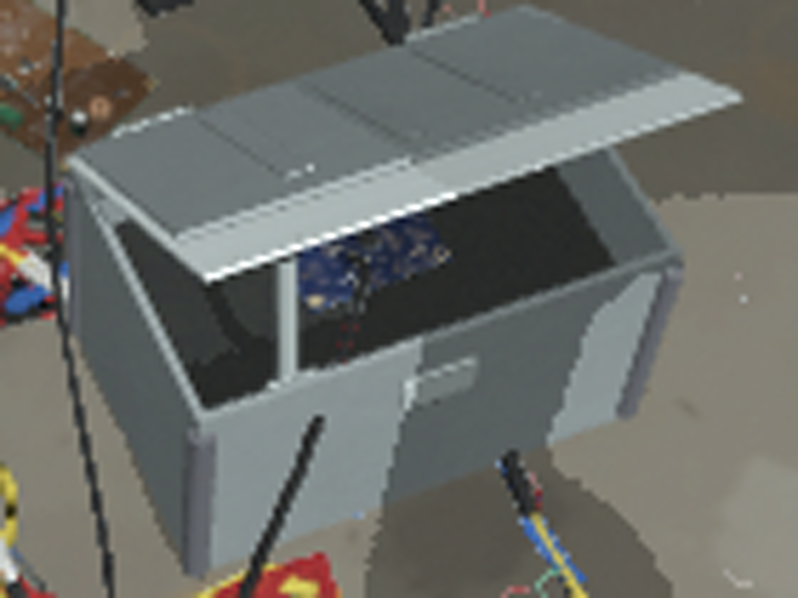

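View pics/tc.png

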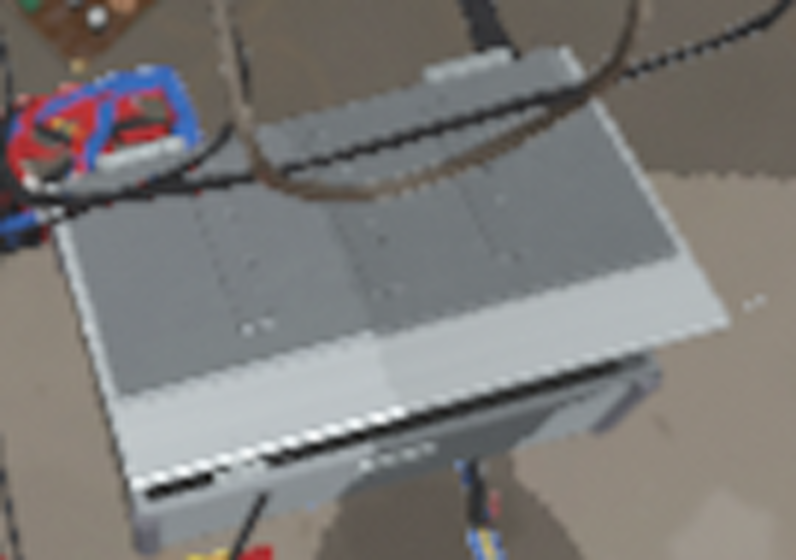

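The side crop shows the stay upright at crop (288,320) with the board behind it. The front rim corners are at crop (205,415) and (680,258), and the lip corners at (207,280) and (742,97). In the top crop the lip corners are at (135,492) and (730,322).

```bash
cat >> h.py <<'E'
def ray(n,u,v):
    K,e,M=cam(n); r=M@np.array([(u-K[0,2])/K[0,0],(v-K[1,2])/K[1,1],1]); return e,r/np.linalg.norm(r)
def onz(n,u,v,z):
    e,r=ray(n,u,v); return e+r*(z-e[2])/r[2]
def tri(a,b):
    (e1,r1),(e2,r2)=ray("side",*a),ray("top",*b)
    s=np.linalg.lstsq(np.c_[r1,-r2],e2-e1,rcond=None)[0]; p,q=e1+s[0]*r1,e2+s[1]*r2
    return (p+q)/2,np.linalg.norm(p-q)
E
python3 - <<'E'
from h import *
S=lambda x,y:(250+(x+.5)/5.7-.5,145+(y+.5)/5.7-.5); T=lambda x,y:(250+(x+.5)/5.9-.5,135+(y+.5)/5.9-.5)
FL=onz("side",*S(203,415),.13);FR=onz("side",*S(682,260),.13);print("rim",FL,FR,np.linalg.norm(FL-FR))
L,eL=tri(S(206,281),T(132,492));Rr,eR=tri(S(743,97),T(731,322));print("lip",L,eL,Rr,eR,np.linalg.norm(L-Rr))
d=(FL-FR)[:2];print("yaw rim",np.arctan2(-d[0],d[1]));d=(L-Rr)[:2];print("yaw lip",np.arctan2(-d[0],d[1]))
print("stay base/up px",onz("side",*S(288,378),.13))
# lid skin plane from depth
for n,q in(("side",[(S(*p)) for p in((180,225),(680,85),(530,20),(230,110))]),("top",[T(*p) for p in((125,380),(660,250),(570,100),(100,240))])):
    f=np.load(n+"0.npz");m=np.zeros(f["d"].shape,np.uint8);cv2.fillPoly(m,[np.int32(np.round(q))],1)
    X=cloud(n,f["d"])[(m>0)&(f["d"]>0)]
    c=np.median(X,0)
    for _ in range(8):
        U=np.linalg.svd(X-c,full_matrices=False)[2][2]; r=(X-c)@U; k=abs(r)<max(.004,np.std(r)*1.5); X=X[k]; c=X.mean(0)
    U*=np.sign(U[2]);print(n,len(X),"c",c.round(4),"n",U.round(3),"tilt",np.arccos(U[2]),"yaw",np.arctan2(-U[1],-U[0]))
E
```

```text
rim [0.50253825 0.27054341 0.13      ] [0.55648501 0.06268473 0.13      ] 0.2147451609387082
lip [0.49329953 0.27316843 0.23725096] 0.0005771354822410758 [0.55832897 0.05872556 0.23444519] 0.0007477361202683405 0.22410365037271582
yaw rim 0.2539331541015777
yaw lip 0.294434236333788
stay base/up px [0.51622094 0.23439432 0.13      ]
side 1386 c [0.5988 0.1758 0.19  ] n [0.547 0.153 0.823] tilt 0.6045606533391146 yaw -2.86920283121511
top 2082 c [0.5926 0.1867 0.1921] n [0.556 0.159 0.816] tilt 0.616259044614107 yaw -2.862026048432024
```

The case centre comes out at about (0.596, 0.186) with yaw about 0.278 and lid about 0.615 rad, and this agrees with the sizes given. Next I'll check the approach zone for tall obstacles such as cables and the black stick.

```bash
python3 - <<'E'
from h import *
c=np.array([.596,.186]);a=.278;ex=np.array([np.cos(a),np.sin(a)]);ey=np.array([-ex[1],ex[0]])
for n in("side","top"):
    d=np.load(n+"0.npz")["d"];X=cloud(n,d);p=(X[...,:2]-c)@np.c_[ex,ey]
    m=(d>0)&(X[...,2]>.04)&(p[...,0]<-.08)&(p[...,0]>-.45)&(abs(p[...,1])<.3)|(d>0)&(X[...,2]>.26)&(p[...,0]>-.1)&(p[...,0]<.15)&(abs(p[...,1])<.25)
    k,l,st,ce=cv2.connectedComponentsWithStats(m.astype(np.uint8))
    for i in range(1,k):
        if st[i,4]>5: q=np.c_[p[l==i],X[l==i][:,2]]; print(n,st[i],"case min",q.min(0).round(3),"max",q.max(0).round(3),"world",np.median(X[l==i],0).round(3))
    print(n,"expected px lid edge mid, stay tip",proj(n,[[*(c-.0735*ex),.233],[*(c-.058*ex+.072*ey),.215],[*(c-.058*ex+.065*ey),.118]]).round(1))
E
```

```text
side [  163     0   276   181 20329] case min [-0.014 -0.25   0.261] max [0.15  0.25  0.632] world [0.659 0.31  0.417]
side [  390   129   170   232 10789] case min [-0.45  -0.036  0.215] max [-0.372  0.053  0.689] world [0.187 0.081 0.512]
side [ 410  210   54   51 1336] case min [-0.266 -0.262  0.04 ] max [-0.143 -0.187  0.098] world [ 0.459 -0.082  0.083]
side [278 222  28  78 394] case min [-0.22   0.062  0.046] max [-0.08   0.178  0.129] world [0.359 0.279 0.091]
side [263 225   8  38  70] case min [-0.125  0.159  0.042] max [-0.08   0.18   0.152] world [0.445 0.316 0.119]
side [301 268  49  44 400] case min [-0.292  0.046  0.04 ] max [-0.193  0.127  0.125] world [0.357 0.225 0.079]
side expected px lid edge mid, stay tip [[334.4 178.3]
 [299.8 188. ]
 [300.2 211.4]]
top [   84     0   476   201 47096] case min [-0.012 -0.25   0.26 ] max [0.15  0.25  0.707] world [0.629 0.274 0.649]
top [ 395  219   45   48 1143] case min [-0.265 -0.261  0.04 ] max [-0.143 -0.188  0.098] world [ 0.464 -0.083  0.085]
top [261 223  32  66 304] case min [-0.219  0.065  0.055] max [-0.08   0.178  0.128] world [0.372 0.276 0.103]
top [252 231   5  21  42] case min [-0.123  0.161  0.04 ] max [-0.08   0.179  0.152] world [0.447 0.317 0.119]
top [281 271  40  33 265] case min [-0.288  0.047  0.042] max [-0.19   0.127  0.124] world [0.363 0.227 0.076]
top [ 342  339  214   81 6696] case min [-0.45  -0.088  0.19 ] max [-0.37   0.053  0.661] world [0.222 0.07  0.406]
top expected px lid edge mid, stay tip [[322.8 203.9]
 [287.9 207.1]
 [289.8 213. ]]
```

```bash
cat >> h.py <<'E'
c=np.array([.596,.186]);a=.278;ex=np.array([np.cos(a),np.sin(a)]);ey=np.array([-ex[1],ex[0]])
def wpt(x,y,z): return np.r_[c+x*ex/1e3+y*ey/1e3,z/1e3]
def want(phi):
    f=np.radians(phi);E=np.r_[ex,0];Z=np.array([0,0,1.]);z=np.cos(f)*E-np.sin(f)*Z;y=-np.r_[ey,0]
    return np.c_[np.cross(y,z),y,z]
def cur():
    s=manip.state();q=s["tool_rot"];M=R.from_quat([q[1],q[2],q[3],q[0]]).as_matrix()
    p=s["tool_pos"];k=(p[:2]-c)@np.c_[ex,ey]*1e3
    print("t",round(s["time"],2),"case xyz",k.round(1),round(p[2]*1e3,1),"F",s["contact_force"].round(1),"J",s["joint_pos"].round(2),"rot err",np.degrees(R.from_matrix(M.T@want(40)).as_rotvec()).round(1))
    return p,M
def row(p,phi,P=None,M=None):
    if P is None: P,M=cur()
    print(((p-P)@M*1e3).round(1),np.degrees(R.from_matrix(M.T@want(phi)).as_rotvec()).round(1))
E
python3 - <<'E'
from h import *
row(np.array([.45,-.25,.32]),90); row(np.array([.43,.2,.32]),90); row(wpt(-170,94,.192e3),40)
E
```

```text
t 0.1 case xyz [-552.  -635.5] 230.2 F [ 0.1 -0.4  0.1] J [-1.3   0.05  1.61 -0.    1.48 -0.12] rot err [-3.  49.9  6.2]
[ 319.6 -221.1  -89.4] [-0.1 -0.   6.6]
t 0.1 case xyz [-552.  -635.5] 230.2 F [ 0.1 -0.4  0.1] J [-1.3   0.05  1.61 -0.    1.48 -0.12] rot err [-3.  49.9  6.2]
[ 473.8 -644.3  -88.5] [-0.1 -0.   6.6]
t 0.1 case xyz [-552.  -635.5] 230.2 F [ 0.1 -0.4  0.1] J [-1.3   0.05  1.61 -0.    1.48 -0.12] rot err [-3.  49.9  6.2]
[ 463.7 -680.5   39.6] [-3.  49.9  6.2]
```

play_rows(
  steps=[
    [[320, -221, -90, 0, 0, 6.6], [320, -221, -90, 0, 0, 6.6], [320, -221, -90, 0, 0, 6.6], [320, -221, -90, 0, 0, 6.6], [320, -221, -90, 0, 0, 6.6], [320, -221, -90, 0, 0, 6.6], [320, -221, -90, 0, 0, 6.6], [320, -221, -90, 0, 0, 6.6], [320, -221, -90, 0, 0, 6.6], [320, -221, -90, 0, 0, 6.6], [320, -221, -90, 0, 0, 6.6], [320, -221, -90, 0, 0, 6.6]],
  ],
  claw=-1,
)

```text
time: 1.1
tool_pos: [0.451, -0.2493, 0.3213]
tool_rot: [0.0, 0.99, 0.14, -0.0]
contact_force: [-0.8, 0.7, 1.0]
gripper_width: 0.002
grasp_force: 0.0
```

```bash
python3 - <<'E'
from h import *
row(wpt(-170,94,300),90); row(wpt(-170,94,300),40)
E
```

```text
t 1.1 case xyz [-258.9 -378.8] 321.3 F [-0.8  0.7  1. ] J [-0.65 -0.25  1.75 -0.    1.64  0.64] rot err [-0.1 50.   0.2]
[  90.5 -472.5   21.1] [0.  0.  0.2]
t 1.1 case xyz [-258.9 -378.8] 321.3 F [-0.8  0.7  1. ] J [-0.65 -0.25  1.75 -0.    1.64  0.64] rot err [-0.1 50.   0.2]
[  90.5 -472.5   21.1] [-0.1 50.   0.2]
```

play_rows(
  steps=[
    [[90, -472, 20, 0, 0, 0], [90, -472, 20, 0, 0, 0], [90, -472, 20, 0, 0, 0], [90, -472, 20, 0, 0, 0], [90, -472, 20, 0, 0, 0], [90, -472, 20, 0, 0, 0], [90, -472, 20, 0, 50, 0], [90, -472, 20, 0, 50, 0], [90, -472, 20, 0, 50, 0], [90, -472, 20, 0, 50, 0], [90, -472, 20, 0, 50, 0], [90, -472, 20, 0, 50, 0]],
  ],
)

```text
time: 2.1
tool_pos: [0.4068, 0.23, 0.3017]
tool_rot: [-0.052, 0.92, 0.129, 0.366]
contact_force: [0.2, -0.6, -0.8]
gripper_width: -0.001
grasp_force: 0.0
```

```bash
python3 - <<'E'
from h import *
row(wpt(-170,94,300),40)
E
```

```text
t 2.1 case xyz [-169.9   94.2] 301.7 F [ 0.2 -0.6 -0.8] J [ 0.41 -0.93  2.33 -0.1   1.    1.72] rot err [-0.1  6.6 -0. ]
[-1.2  0.2  1.1] [-0.1  6.6 -0. ]
```

```bash
python3 - <<'E'
from h import *
row(wpt(-125,94,192),40)
E
```

```text
t 2.1 case xyz [-169.9   94.2] 301.7 F [ 0.2 -0.6 -0.8] J [ 0.41 -0.93  2.33 -0.1   1.    1.72] rot err [-0.1  6.6 -0. ]
[-42.7   0.5 110.5] [-0.1  6.6 -0. ]
```

play_rows(
  steps=[
    [[-42.7, 0.5, 110.5, 0, 6.6, 0], [-42.7, 0.5, 110.5, 0, 6.6, 0], [-42.7, 0.5, 110.5, 0, 6.6, 0], [-42.7, 0.5, 110.5, 0, 6.6, 0], [-42.7, 0.5, 110.5, 0, 6.6, 0], [-42.7, 0.5, 110.5, 0, 6.6, 0], [-42.7, 0.5, 110.5, 0, 6.6, 0], [-42.7, 0.5, 110.5, 0, 6.6, 0]],
  ],
)

```text
time: 2.77
tool_pos: [0.4512, 0.24, 0.1959]
tool_rot: [-0.059, 0.898, 0.125, 0.418]
contact_force: [0.9, 1.4, 0.2]
gripper_width: -0.0
grasp_force: 0.0
```

```bash
python3 - <<'E'
from h import *
row(wpt(-48,94,192),40)
p,_=vision.grab_frame("side"); cv2.imwrite("pics/s1.png",cv2.resize(p[120:280,230:430],None,fx=4,fy=3.75*4/3.75,interpolation=cv2.INTER_CUBIC)[:600])
E
```

```text
t 2.77 case xyz [-124.4   91.7] 195.9 F [0.9 1.4 0.2] J [ 0.39 -0.78  2.46 -0.15  0.59  1.77] rot err [-0.   0.1 -0. ]
[46.2 -2.3 61. ] [-0.   0.1 -0. ]
```

View pics/s1.png

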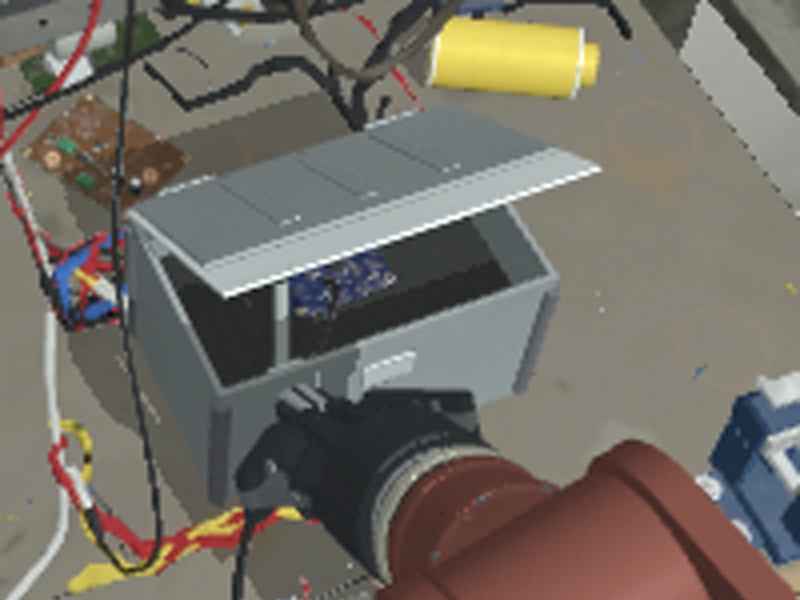

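The picture shows the closed fingers at crop (305,405) in front of the case and left of the stay at (282,320). The lid and stay are untouched. Next I'll move in under the lip.

play_rows(
  steps=[
    [[3, -3, 6, 0, 0, 0], [9, -3, 14, 0, 0, 0], [15, -3, 22, 0, 0, 0], [21, -3, 30, 0, 0, 0], [27, -3, 38, 0, 0, 0], [33, -3, 46, 0, 0, 0], [39, -3, 54, 0, 0, 0], [46, -3, 61, 0, 0, 0], [46, -3, 61, 0, 0, 0], [46, -3, 61, 0, 0, 0], [46, -3, 61, 0, 0, 0]],
  ],
)

```text
time: 3.73
tool_pos: [0.5222, 0.2638, 0.1878]
tool_rot: [-0.058, 0.899, 0.126, 0.416]
contact_force: [-0.3, 0.5, -0.3]
gripper_width: -0.001
grasp_force: 0.0
```

```bash
python3 - <<'E'
from h import *
row(wpt(-48,94,192),40)
p,_=vision.grab_frame("side"); cv2.imwrite("pics/s2.png",cv2.resize(p[140:240,250:380],None,fx=6,fy=6,interpolation=cv2.INTER_CUBIC)[:600])
cur()
E
```

```text
t 3.73 case xyz [-49.6  95. ] 187.8 F [-0.3  0.5 -0.3] J [ 0.38 -0.47  2.3  -0.17  0.45  1.79] rot err [-0.   0.4  0. ]
[ 4.2  1.1 -1.5] [-0.   0.4  0. ]
t 3.78 case xyz [-49.8  95.1] 187.5 F [-0.5  0.5 -0.6] J [ 0.38 -0.47  2.3  -0.17  0.45  1.79] rot err [-0.   0.4  0. ]
```

View pics/s2.png

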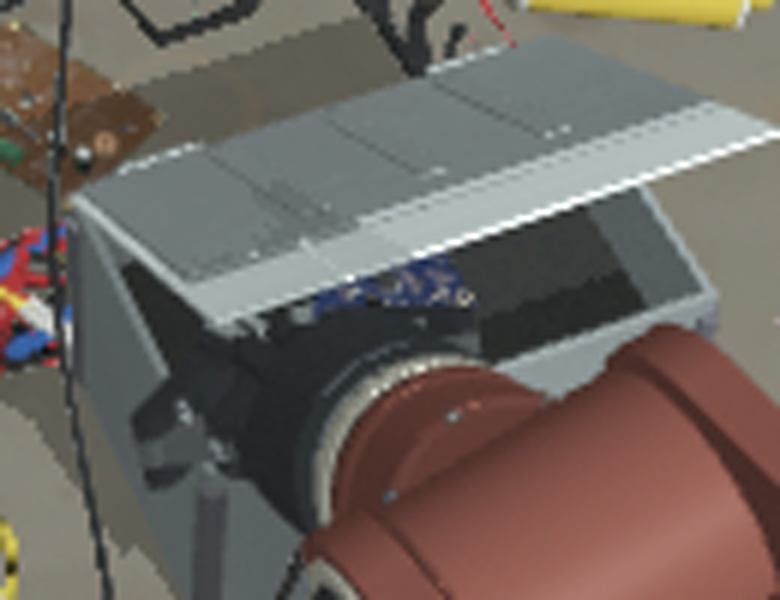

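The fingers are under the lip's left corner at crop (230,330), with no contact and about 4 mm low. Next I'll push the stay to the right.

play_rows(
  steps=[
    [[3, 0, -2.5, 0, 0, 0], [3, 4, -2.5, 0, 0, 0], [3, 8, -2.5, 0, 0, 0], [3, 12, -2.5, 0, 0, 0], [3, 16, -2.5, 0, 0, 0], [3, 20, -2.5, 0, 0, 0], [3, 24, -2.5, 0, 0, 0], [3, 28, -2.5, 0, 0, 0], [3, 32, -2.5, 0, 0, 0], [3, 36, -2.5, 0, 0, 0]],
  ],
)

```text
time: 4.62
tool_pos: [0.5321, 0.2286, 0.1902]
tool_rot: [-0.058, 0.899, 0.126, 0.415]
contact_force: [-0.8, 0.3, -0.4]
gripper_width: 0.002
grasp_force: 0.3
```

```bash
python3 - <<'E'
from h import *
cur()
p,d=vision.grab_frame("top"); C=cloud("top",d)
k=(C[...,:2]-c)@np.c_[ex,ey]; m=(d>0)&(abs(k[...,0]-.02)<.03)&(k[...,1]<-.03)&(k[...,1]>-.1)&(C[...,2]<.23)
print("lid skin z med at x=+20", np.median(C[m][:,2]))
d0=np.load("top0.npz")["d"];C=cloud("top",d0);k=(C[...,:2]-c)@np.c_[ex,ey]; m=(d0>0)&(abs(k[...,0]-.02)<.03)&(k[...,1]<-.03)&(k[...,1]>-.1)&(C[...,2]<.23);print("before",np.median(C[m][:,2]))
E
```

```text
t 4.62 case xyz [-49.8  58.5] 190.2 F [-0.8  0.3 -0.4] J [ 0.28 -0.51  2.32  0.    0.46  1.57] rot err [-0.   0.5  0. ]
lid skin z med at x=+20 0.1802816903853378
before 0.18233617702490157
```

play_rows(
  steps=[
    [[0, 4, 0, 0, 0, 0], [0, 8, 0, 0, 0, 0], [0, 12, 0, 0, 0, 0], [0, 16, 0, 0, 0, 0], [0, 20, 0, 0, 0, 0], [0, 24, 0, 0, 0, 0], [0, 24, 0, 0, 0, 0], [0, 24, 0, 0, 0, 0], [0, 24, 0, 0, 0, 0], [0, 24, 0, 0, 0, 0], [0, 24, 0, 0, 0, 0], [0, 24, 0, 0, 0, 0]],
  ],
)

```text
time: 5.67
tool_pos: [0.5388, 0.2063, 0.1907]
tool_rot: [-0.058, 0.899, 0.126, 0.415]
contact_force: [-1.2, -1.4, -0.1]
gripper_width: 0.003
grasp_force: 0.0
```

```bash
cat >> h.py <<'E'
def lid():
    p,d=vision.grab_frame("top"); C=cloud("top",d); k=(C[...,:2]-c)@np.c_[ex,ey]
    m=(d>0)&(abs(k[...,0]-.0)<.055)&(k[...,1]<-.01)&(k[...,1]>-.1)&(C[...,2]<.24)&(C[...,2]>.1)
    f=np.c_[k[m][:,0],C[m][:,2]]; 
    for _ in range(5):
        q=np.polyfit(f[:,0],f[:,1],1); r=f[:,1]-np.polyval(q,f[:,0]); f=f[abs(r)<max(.003,1.5*r.std())]
    print("lid angle",np.arctan(-q[0]).round(3),len(f)); return p
E
python3 - <<'E'
from h import *
cur(); lid()
p,_=vision.grab_frame("side"); cv2.imwrite("pics/s3.png",cv2.resize(p[140:240,250:380],None,fx=6,fy=6,interpolation=cv2.INTER_CUBIC)[:600])
E
```

```text
t 5.67 case xyz [-49.5  35.2] 190.7 F [-1.2 -1.4 -0.1] J [ 0.21 -0.52  2.33  0.11  0.47  1.43] rot err [-0.   0.4  0. ]
lid angle 0.566 1158
```

View pics/s3.png

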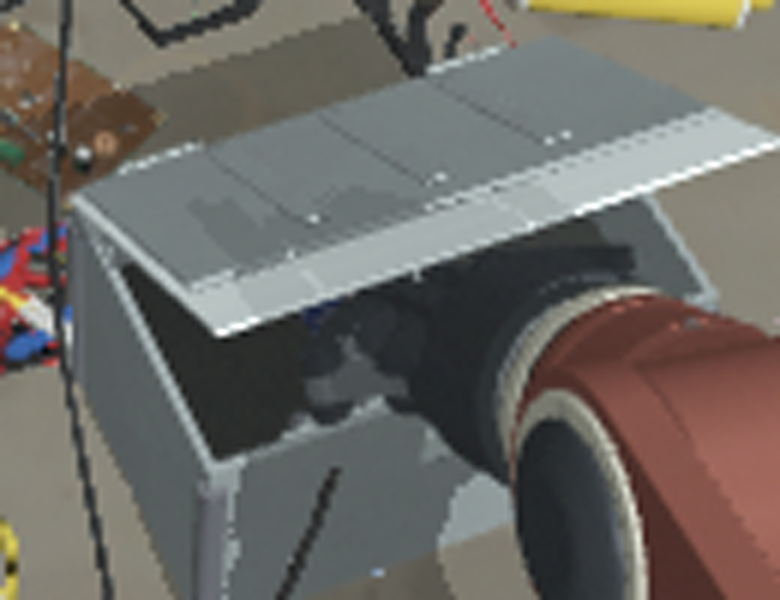

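The stay is no longer upright, since the gap at crop (290,380) is empty. The lid at about 0.57 rad matches resting on the fingers. Next I'll retract and lower slowly.

play_rows(
  steps=[
    [[-3, 1, -1.5, 0, 0, 0], [-6, 3, -3, 0, 0, 0], [-9, 4, -4.5, 0, 0, 0], [-12, 5, -6, 0, 0, 0], [-15, 7, -7.5, 0, 0, 0], [-18, 8, -9, 0, 0, 0], [-21, 9, -10.5, 0, 0, 0], [-24, 11, -12, 0, 0, 0], [-27, 12, -13, 0, 0, 0], [-30, 13, -14.5, 0, 0, 0], [-34, 15, -16, 0, 0, 0], [-34, 15, -16, 0, 0, 0]],
  ],
)

```text
time: 6.77
tool_pos: [0.5093, 0.1818, 0.1743]
tool_rot: [-0.058, 0.899, 0.126, 0.415]
contact_force: [-1.7, -1.7, -2.2]
gripper_width: 0.001
grasp_force: 1.0
```

```bash
python3 - <<'E'
from h import *
cur(); lid()
F=[]
for i in range(3):
    p,_=vision.grab_frame("side"); F.append(manip.state()["contact_force"])
print(np.mean(F,0)); cv2.imwrite("pics/s4.png",cv2.resize(p[140:240,250:380],None,fx=6,fy=6,interpolation=cv2.INTER_CUBIC)[:600])
row(wpt(-84,20,175),40)
E
```

```text
t 6.77 case xyz [-84.5  19.8] 174.3 F [-1.7 -1.7 -2.2] J [ 0.16 -0.64  2.43  0.19  0.5   1.32] rot err [-0.   0.5  0. ]
lid angle 0.371 1319
[-2.41761387 -1.30962812 -0.72419991]
t 6.97 case xyz [-83.7  19.9] 175.3 F [-2.  -1.6 -0.5] J [ 0.16 -0.64  2.42  0.19  0.5   1.32] rot err [-0.   0.4  0. ]
[-0.4 -0.1 -0. ] [-0.   0.4  0. ]
```

View pics/s4.png

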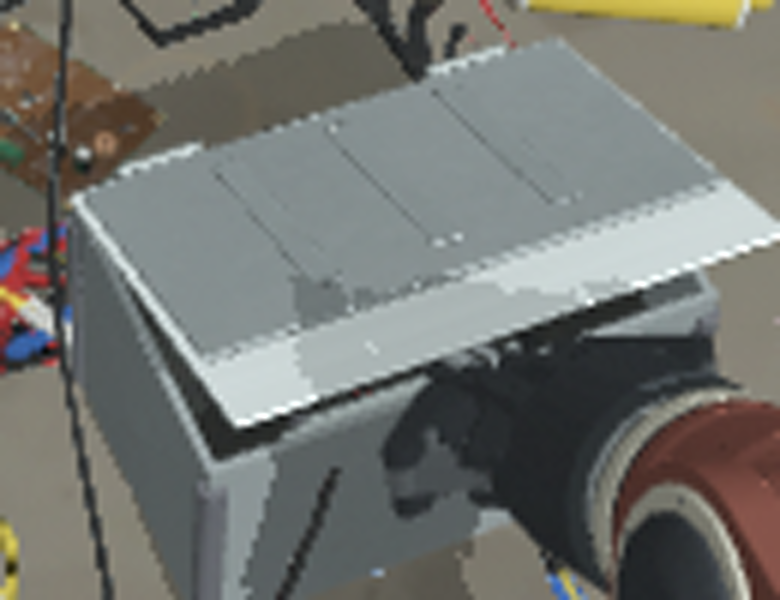

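The lid rests on the fingers at about 0.37 rad, with its lip above them at crop (480,360). That agrees with the geometry, so I'll lower straight down in front of the case.

play_rows(
  steps=[
    [[-3, 0, 2.5, 0, 0, 0], [-6, 0, 5, 0, 0, 0], [-9, 0, 7.5, 0, 0, 0], [-12, 0, 10, 0, 0, 0], [-15, 0, 12.5, 0, 0, 0], [-18, 0, 15, 0, 0, 0], [-21, 0, 17.5, 0, 0, 0], [-24, 0, 20, 0, 0, 0], [-27, 0, 22.5, 0, 0, 0], [-30, 0, 25, 0, 0, 0], [-33, 0, 27.5, 0, 0, 0], [-33, 0, 27.5, 0, 0, 0]],
  ],
)

```text
time: 7.97
tool_pos: [0.5091, 0.182, 0.1308]
tool_rot: [-0.058, 0.899, 0.126, 0.414]
contact_force: [-0.6, -0.5, -1.5]
gripper_width: 0.002
grasp_force: 0.8
```

```bash
python3 - <<'E'
from h import *
lid(); row(wpt(-86,20,98),40);row(wpt(-86,20,85),40)
E
```

```text
lid angle 0.165 1336
t 8.02 case xyz [-84.4  20. ] 131.5 F [-2.1 -0.1 -1.7] J [ 0.16 -0.56  2.46  0.24  0.39  1.27] rot err [-0.   0.5  0. ]
[-26.5  -0.   20.6] [-0.   0.5  0. ]
t 8.02 case xyz [-84.4  20. ] 131.5 F [-2.1 -0.1 -1.7] J [ 0.16 -0.56  2.46  0.24  0.39  1.27] rot err [-0.   0.5  0. ]
[-36.4  -0.   29. ] [-0.   0.5  0. ]
```

play_rows(
  steps=[
    [[-2, 0, 1.5, 0, 0, 0], [-4.5, 0, 3.5, 0, 0, 0], [-7, 0, 5.5, 0, 0, 0], [-9.5, 0, 7.5, 0, 0, 0], [-12, 0, 9.5, 0, 0, 0], [-14.5, 0, 11.5, 0, 0, 0], [-17, 0, 13, 0, 0, 0], [-19.5, 0, 15, 0, 0, 0], [-22, 0, 17, 0, 0, 0], [-24, 0, 18.5, 0, 0, 0], [-26, 0, 20, 0, 0, 0], [-27, 0, 21, 0, 0, 0]],
  ],
)

```text
time: 9.02
tool_pos: [0.5091, 0.1817, 0.0992]
tool_rot: [-0.058, 0.899, 0.126, 0.417]
contact_force: [-0.0, 0.5, -0.2]
gripper_width: 0.0
grasp_force: 0.0
```

```bash
python3 - <<'E'
from h import *
lid(); row(wpt(-88,20,83),40)
E
```

```text
lid angle 0.0 1330
t 9.07 case xyz [-84.8  19.8] 99.1 F [-0.2  0.1  0.4] J [ 0.16 -0.48  2.47  0.31  0.3   1.19] rot err [0.  0.3 0. ]
[-14.3  -0.3   7.9] [0.  0.3 0. ]
```

play_rows(
  steps=[
    [[-4, 0, 3, 0, 0, 0], [-9, 0, 8, 0, 0, 0], [-13, 0, 3, 0, 0, 0], [-18, 0, -2, 0, 0, 0], [-22, 0, -8, 0, 0, 0], [-22, 0, -18, 0, 0, 0], [-22, 0, -28, 0, 0, 0], [-22, 0, -38, 0, 0, 0], [-22, 0, -48, 0, 0, 0], [-22, 0, -58, 0, 0, 0], [-22, 0, -58, 0, 0, 0], [-22, 0, -58, 0, 0, 0]],
  ],
)

```text
time: 10.07
tool_pos: [0.4633, 0.1704, 0.123]
tool_rot: [-0.057, 0.9, 0.126, 0.414]
contact_force: [0.5, -1.1, -0.2]
gripper_width: -0.004
grasp_force: 0.0
```

```bash
python3 - <<'E'
from h import *
lid(); row(wpt(-150,20,190),60)
p,d=vision.grab_frame("side"); cv2.imwrite("pics/s5.png",p)
p2,d2=vision.grab_frame("top")
for n,dd in(("side",d),("top",d2)):
    d0=np.load(n+"0.npz")["d"]
    for nm,w in dict(flux=(.404,-.022,.021),cap=(.481,.496,.05),tape=(.307,.637,.019)).items():
        u,v=np.int32(proj(n,[w])[0].round()); s=np.s_[v-14:v+15,u-14:u+15]; print(n,nm,"changed px",int((abs(dd[s]-d0[s])>.008).sum()))
E
```

```text
lid angle -0.003 1341
t 10.12 case xyz [-132.4   21.5] 121.9 F [ 0.3  0.1 -0.3] J [ 0.14 -0.77  2.58  0.22  0.48  1.29] rot err [0.  0.8 0. ]
[ 40.1   1.5 -57.8] [  0.  -19.2   0. ]
side flux changed px 776
side cap changed px 11
side tape changed px 3
top flux changed px 9
top cap changed px 3
top tape changed px 8
```

View pics/s5.png

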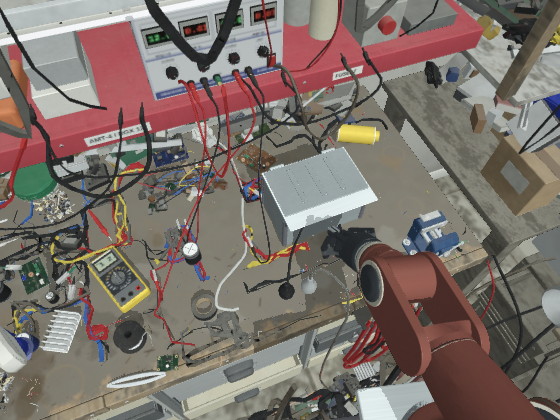

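The lid is shut, at (318,185), and the bystanders are unmoved; the flux change in the side view is only the arm blocking it. J3 is near its range limit, so I'll lift the hand clear.

play_rows(
  steps=[
    [[8, 0, -6, 0, 0, 0], [18, 0, -15, 0, -3, 0], [30, 0, -25, 0, -6, 0], [42, 0, -35, 0, -10, 0], [52, 0, -44, 0, -14, 0], [60, 0, -52, 0, -18, 0], [60, 0, -52, 0, -20, 0], [60, 0, -52, 0, -20, 0], [60, 0, -52, 0, -20, 0], [60, 0, -52, 0, -20, 0]],
  ],
)

```text
time: 11.05
tool_pos: [0.4616, 0.1701, 0.1989]
tool_rot: [-0.035, 0.959, 0.134, 0.248]
contact_force: [0.8, -0.7, -1.4]
gripper_width: 0.0
grasp_force: 0.0
```

```bash
python3 - <<'E'
from h import *
from plant import order
lid(); cur(); print(order.job_done())
E
```

```text
lid angle -0.0 1347
t 11.1 case xyz [-133.8   21.6] 198.8 F [-0.1 -0.3 -0.5] J [ 0.17 -0.63  2.28  0.06  1.    1.45] rot err [ 0. 21.  0.]
the job is handed in; nothing more can be done
None
```

I pushed the stay over, caught the lid on the closed fingers, lowered it shut (measured angle 0.00 rad) and handed the job in at 11.1 s with the hand clear; the stay lying flat and the board inside the closed case could not be seen at the end, and the hand-in returned no verdict.

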